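# Route a gas manifold by pushing its selector and shut-off levers

### The arm

A 6-joint arm with a two-finger parallel gripper is mounted at the origin on the work surface; the furniture and walls round the work are solid. World frame = base frame: x ahead of the robot, y to its left, z up, the work surface at z = 0. Lengths are in m, angles in degrees, forces in N, time in s.
With the tool pointing down it reaches from about 0.4 to 0.825 m from the base axis. Payload 7 kg.
Tool frame: the origin (TCP) lies at the centre of the arm's flange, where the gripper is bolted on; the fingertips stand 178 mm ahead of it and the grasp point (between the pads) lies 159 mm ahead of it (tip_reach is the distance from the TCP to the fingertips, in m); z points along the fingers, y is the line along which they close (so a half turn about z gives the same grasp; the last joint's range is limited). The gripper opens to 88 mm and grips with 3 to 60 N. Pads are 19 mm wide; open, the fingers measure 130 mm over their backs; the gripper's body (78 mm by 193 mm) begins 47 mm behind the grasp point.
Start: joints at [82.741, 20.546, 0.682, 0, -70.136, -16.507], TCP at [0.272, 0.618, 0.405] pointing down, gripper open.
Joint ranges: [-176.03, 176.03], [-82.01, 121.73], [-58.28, 71.71], [-173.87, 95.51], [-174.79, -0.11], [-173.66, 173.66]. Speed limits (degrees/s): [136.94, 136.94, 172.46, 180, 180, 180].

### API

Orientations are given as [roll, pitch, yaw] about the fixed x, y, z axes, in that order (R = Rz(yaw) Ry(pitch) Rx(roll)).
In Python, from plant import * gives the robot as it stands.
- The arm moves only by the shell command python3 -m handwheel 'ROWS'. ROWS is JSON, a list of rows, each a list of 7 numbers: the opening, from -1 (shut) to 1 (fully open), then the shift along the tool's x, y, z as a fraction of full scale, then the turn, a rotation vector about the tool's x, y, z as a fraction of full scale. A call has 1 to 5 rows; each row shifts and turns the commanded pose from where the row before left it, along the tool's axes as they then stand; what a row does not reach is not made up. Full scale, the value 1, is 0.025 m for a shift and 6 degrees for a turn. A row lasts 1/8 s, in which the tool goes at most 62.5 mm and 10.7 degrees, less where a joint would pass 70% of its speed; a pose out of reach is approached as far as the arm can. A call with a number of a shift or a turn outside -1 to 1 is refused whole. A call with a gripper value outside its range is refused whole. The fingers move at their own pace and stop on an object; the grip force is fixed at half the most. Time passes only in rows, so rows that do not move let the fingers close. It gives the time, the measured TCP pose, the force, the opening and the grip force at its end, in the units of the state.
- get_obs(): the state, without advancing time (a new reading comes with each control period).
- snapshot(name): name is "scene" or "top"; returns a dict with "color" (400x640x3 uint8, red, green, blue), "fx", "fy", "cx", "cy" (pixels), "k1" (the pictures are not rectified: a ray, as slopes to the right and down, at radius r is drawn at 1 + k1 r^2 times it, then the intrinsics apply), "R" (3x3) and "t" (3): a world point X has camera coordinates R X + t. Camera axes: x right, y down, z forward; pixel columns grow to the right and rows downward; lengths in m; the calibration is good to about 2 mm. A picture is of the moment at which its call begins. There is no depth.
- close_job(): hands the job in; it is judged then, once.
The state is a dict: "clock": time; "joint_pos": joint angles; "qvel": joint speeds; "tau": joint torques, N m; "tool_pos": TCP position; "orientation": TCP orientation; "force": force on the tool from outside, world axes, zero at the start; "moment": the same for the moment, N m; "opening": finger opening in m; "gripper_force": force on a finger pad.
Only numpy, scipy, OpenCV 4.12 (cv2) and the standard library are available. Lean on these libraries where they do the work, as an engineer would, in place of code of your own. Each camera call takes 0.05 s, during which the arm holds its last target. There are 200 camera calls.

### The job

On the gas manifold that stands between the mixer's open clamps, push the selector's lever round with a fingertip until its narrow end stands squarely over the upright hose barb (the other two ports carry low plugs). Then push the shut-off lever on the manifold's neck round to its stop, so that it points straight along the pipe, away from the selector. Push both levers gently without gripping them, and leave the vials, dropper bottle and timer where they stand.

Things in the scene. Friction and masses are not known exactly. Their poses are not given: they have to be found in the camera images.
- manifold: metal gas manifold on a stand, fixed. Origin on the worktop under the selector's axis; +x points from the shut-off to the selector, +z up. A 26 mm post (foot 124 mm across) carries, 130 mm above the worktop, a 12 mm thick plate: round, 176 mm across, with a 62 mm wide neck along -x to x = -128 mm. Three ports on it 70 mm from the selector's axis, at 0 and +-1.13 rad from +x: a hose barb in one, low plugs in two
- selector_axis (a point): on the selector's upright axis at half the lever's height, 194 mm above the worktop, at the manifold's x = y = 0. The selector body under the lever is a steel cylinder 50 mm across
- selector_nose (a point): narrow end of the selector's black lever, on its centre line at half its height; moves with the lever, 70 mm from the axis. The lever: hub 34 mm across, 18 mm high; arm 12 mm wide and 16 mm high (186 to 202 mm above the worktop) out to 56 mm from the axis, then a nose 6 mm wide, 10 mm high. It passes clear above the ports. No arm on the other side
- selector (a joint): angle of the selector lever, rad, counter-clockwise seen from above; 0 = along the manifold's +x, stops at +-1.5. Stays where it is left: about 0.07 N m to turn, no spring
- barb_top (a point): centre of the top of the hose barb: a slim ribbed upright tube 16 mm across, top 185 mm above the worktop, with a hexagonal foot. The plugs in the other two ports are only 12 mm high (tops 154 mm above the worktop)
- shutoff_axis (a point): on the shut-off lever's upright axis at half the lever's height, 194 mm above the worktop, at the manifold's x = -85 mm. The shut-off body is a steel block 34x34 mm, top 176 mm above the worktop, joined to the selector body by a 16 mm pipe
- shutoff_tip (a point): free end of the shut-off's black lever, at half its height, 67 mm from its axis. Hub 28 mm across; arm 12 mm wide, 16 mm high (186 to 202 mm above the worktop), with a round end 18 mm across; no arm on the other side
- shutoff (a joint): angle of the shut-off lever, rad, counter-clockwise seen from above; 0 = shut, across the pipe (along the manifold's +y); 1.571 = open, at its stop, along the pipe (the manifold's -x). Stays where it is left: about 0.07 N m to turn, no spring
- vial_1: a glass screw-cap vial, 28 mm across, 60 mm tall, loose bystander on the worktop; origin at the centre of its underside
- vial_2: a glass screw-cap vial, 28 mm across, 60 mm tall, loose bystander on the worktop; origin at the centre of its underside
- vial_4: a glass screw-cap vial, 28 mm across, 60 mm tall, loose bystander on the worktop; origin at the centre of its underside
- timer: a small bench timer, 62x66x20 mm, lying flat, loose bystander on the worktop; origin at the centre of its underside
- dropper: a dropper bottle, 33 mm across, 102 mm tall, loose bystander on the worktop; origin at the centre of its underside

How it is judged (in metres and radians):
On the way, in this order (a step that is already met when the one before it is completed fails the run):
1. the selector's narrow end stands over the hose barb while the shut-off is still shut (horizontal distance between selector_nose and barb_top below 0.01 m and value of joint shutoff below 0.5 rad), for 0.2 s.
2. the shut-off lever is at its stop (value of joint shutoff above 1.45 rad), for 0.2 s.
At the end, for the whole second after the job is handed in: the selector's narrow end is within 10 mm, seen from above, of the hose barb's centre; the shut-off lever is within 0.12 rad of its open stop; both levers are at rest (horizontal distance between selector_nose and barb_top below 0.01 m and value of joint shutoff above 1.45 rad and velocity of joint selector between -0.05 and 0.05 rad/s and velocity of joint shutoff between -0.05 and 0.05 rad/s); the robot touches nothing.
It fails at once if a vial, the dropper bottle or the timer was moved more than 15 mm, lifted or tipped over (distance of any of vial_1, vial_2, vial_4, timer, dropper from where it was at the start of the episode above 0.015 m or angle between any of vial_1, vial_2, vial_4, timer, dropper's own z axis and vertical above 0.35 rad).
It fails at once if a lever was gripped or forced (more than 35 N from the fingers) (contact force between the fingers and selector above 35 N or contact force between the fingers and shutoff above 35 N).
It also fails if it takes over 51 s, if anything falls off the work surface, if the arm or the gripper's body presses on something with over 40 N, if the wrist force passes 120 N, or if a joint passes its speed limit or range.

## Working session

There is one attempt and no reset: what is moved stays moved. The work goes in short steps, Python scripts to look and compute and a shell command to move; the robot and the scene stay as the last step left them, time stands still between calls to the robot, and variables do not carry over. Pictures are saved under pics/ and viewed, at most 10 in all, crops included, and the job is handed in when it is done.

```bash
mkdir -p pics; python3 - <<'E'
from plant import *
import cv2
for n in("scene","top"):
    s=snapshot(n); cv2.imwrite(f"pics/{n}0.png",s["color"][...,::-1])
    print(n,{k:(v.tolist() if hasattr(v,'tolist') else v) for k,v in s.items() if k!="color"})
o=get_obs();print(o)
E
```

```text
scene {'fx': 512.8963331864576, 'fy': 512.8963331864576, 'cx': 318.19759613751575, 'cy': 197.53585607823507, 'k1': 0.01826473280795702, 'R': [[0.6774195817076859, -0.735596407142585, 0.0007975699994917952], [-0.5182486093069498, -0.47803028409281767, -0.7091582520436128], [0.5220355249122384, 0.4799843469208762, -0.7050488901065963]], 't': [-0.07377640630135777, 0.5049546689372164, 0.6380477362682928]}
top {'fx': 385.48471806290894, 'fy': 385.48471806290894, 'cx': 320.7535001791154, 'cy': 194.88547878596836, 'k1': -0.06456357310481567, 'R': [[0.0011895170369730528, -0.9995338979500914, -0.030505276558577585], [-0.9988173930886055, 0.00029513851458917094, -0.04861818751187097], [0.04860452975701946, 0.030527032970037542, -0.9983514911819111]], 't': [0.3473815828204133, 0.4436355450696367, 0.9405340187242897]}
{'clock': 0.1, 'joint_pos': array([ 8.27402045e+01,  2.05905107e+01,  6.40198721e-01, -1.88057657e-02,
       -7.01357746e+01, -1.65071488e+01]), 'qvel': array([ 0.03703886, -0.18317398,  0.00661015,  0.10443241,  0.05830661,
       -0.07500135]), 'tau': array([-1.25321283e-03, -5.84164882e+01,  2.93748540e+01,  7.01544330e+00,
        1.01575674e-02, -5.06521997e-05]), 'tool_pos': array([0.27196563, 0.61761491, 0.40378584]), 'orientation': array([ 1.79912438e+02, -7.51186156e-03, -2.37733419e+01]), 'force': array([ 0.0539542 , -1.37996901, -0.34378671]), 'moment': array([-0.05067127, -0.05337871, -0.0091013 ]), 'gripper_force': 0.0, 'opening': 0.0878301472617046}
```

View pics/scene0.png

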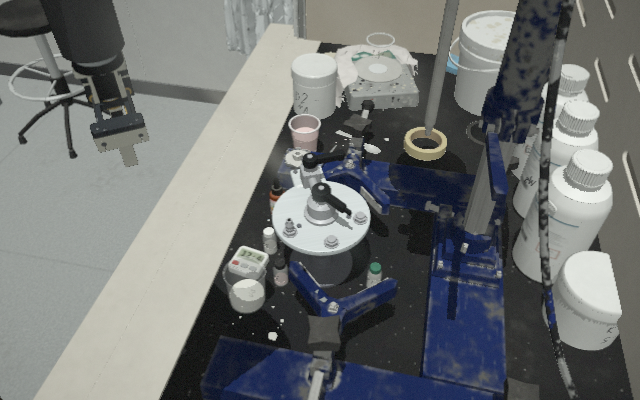

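View pics/top0.png

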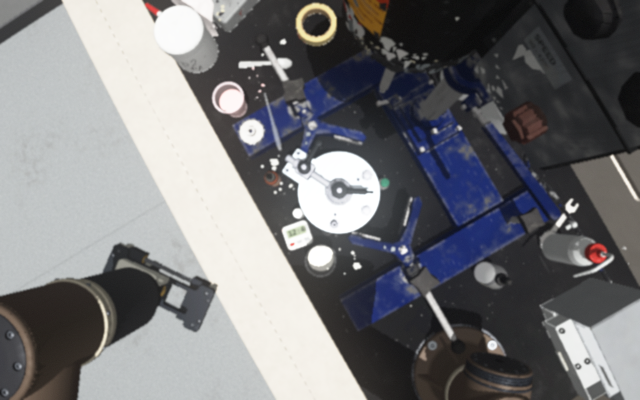

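```bash
python3 - <<'E'
import cv2
t=cv2.imread("pics/top0.png")[130:250,260:420]; cv2.imwrite("pics/topc.png",cv2.resize(t,None,fx=5,fy=5,interpolation=2))
t=cv2.imread("pics/scene0.png")[140:260,260:400]; cv2.imwrite("pics/scenec.png",cv2.resize(t,None,fx=5,fy=5,interpolation=2))
E
```

```text
(no output)
```

View pics/topc.png

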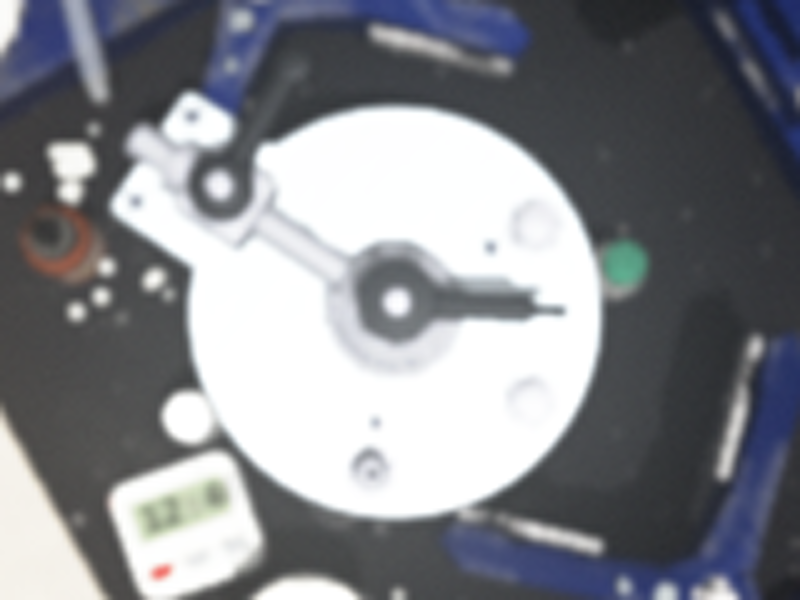

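View pics/scenec.png

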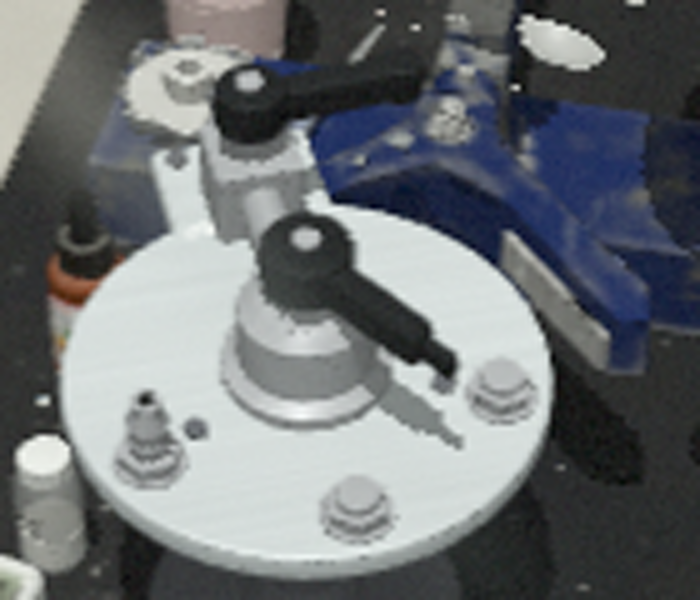

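```bash
cat > h.py <<'E'
from plant import *
import numpy as np
from scipy.optimize import least_squares
def proj(s,X):
    R,t=np.array(s["R"]),np.array(s["t"]); c=R@X+t; p=c[:2]/c[2]; p=p*(1+s["k1"]*(p@p))
    return np.array([s["fx"]*p[0]+s["cx"],s["fy"]*p[1]+s["cy"]])
def tri(obs,z,w=2000):
    return least_squares(lambda X:np.r_[np.concatenate([proj(s,X)-p for s,p in obs]),(X[2]-z)*w],[.45,.3,z])
# manifold pose from its named points
def model(q):
    x,y,a,sel,sh=q
    P=lambda mx,my,z:np.array([x+mx*np.cos(a)-my*np.sin(a),y+mx*np.sin(a)+my*np.cos(a),z])
    return dict(ax=P(0,0,.204),nose=P(.07*np.cos(sel),.07*np.sin(sel),.194),barb=P(.07*np.cos(1.13),-.07*np.sin(1.13),.185),
      shax=P(-.085,0,.204),tip=P(-.085-.076*np.sin(sh),.076*np.cos(sh),.194))
E
python3 - <<'E'
from h import *
T,S=snapshot("top"),snapshot("scene")
pt=dict(ax=(339.4,190.4),nose=(372.6,192),barb=(334.2,223.4),shax=(303.8,167),tip=(319.9,142.8))
ps=dict(ax=(321.4,187.4),nose=(350.5,214),barb=(289.6,219.6),shax=(309.8,155.8),tip=(345,155))
for k in pt:
    r=tri([(T,pt[k]),(S,ps[k])],.2,0); print(k,r.x.round(4),r.cost.round(2))
f=lambda q:np.concatenate([np.r_[proj(T,X)-pt[k],proj(S,X)-ps[k]] for k,X in model(q).items()])
r=least_squares(f,[.45,.3,-2.5+.0,.5,0]); 
for a in np.arange(-3,3,1):
    r2=least_squares(f,[.45,.3,a,.5,0])
    if r2.cost<r.cost:r=r2
print(r.x,r.cost,r.fun.round(1))
for k,X in model(r.x).items():print(k,X.round(4))
E
```

```text
ax [0.4444 0.3035 0.2068] 0.68
nose [0.442  0.2361 0.1913] 0.67
barb [0.3776 0.3142 0.1718] 0.23
shax [0.4911 0.3746 0.2071] 0.57
tip [0.5446 0.3402 0.195 ] 6.45
[ 0.44459891  0.3047585  -2.09100031  0.46801113 -0.04603681] 39.33973201700512 [-0.  -0.7 -1.2  0.8  1.4 -0.2 -0.5 -0.3  2.3  1.2 -0.3 -3.3 -1.3  1.7
 -3.9  1.5  3.1 -4.9  0.8 -0.4]
ax [0.4446 0.3048 0.204 ]
nose [0.4409 0.2349 0.194 ]
barb [0.3748 0.3103 0.185 ]
shax [0.4868 0.3785 0.204 ]
tip [0.551  0.3377 0.194 ]
```

```bash
cat >> h.py <<'E'
from scipy.spatial.transform import Rotation as Ro
A=np.array([.4445,.304]); B=np.array([.4913,.3750])
def rows(wps,g=-1,start=None):
    """wps: (tip x,y,z,yaw); prints rows from present pose, each one row or split"""
    o=get_obs(); p=np.array(o["tool_pos"]); R=Ro.from_euler("xyz",o["orientation"],degrees=True)
    yaw=o["orientation"][2]
    if start is not None: p=np.array(start[:3])+[0,0,.178]; R=Ro.from_euler("xyz",[180,0,start[3]],degrees=True)
    out=[]
    for w in wps:
        q=np.array(w[:3])+[0,0,.178]; Q=Ro.from_euler("xyz",[180,0,w[3]],degrees=True)
        d=q-p; rv=(R.inv()*Q).as_rotvec(degrees=True)
        n=max(1,int(np.ceil(max(np.abs(R.inv().apply(d)).max()/.025,np.abs(rv).max()/6)-.02)))
        step=Ro.from_rotvec(rv/n,degrees=True)
        for i in range(n):
            s=R.inv().apply(d/n); out.append([g]+(s/.025).round(2).tolist()+(rv/n/6).round(2).tolist()); R=R*step
        p,R=q,Q
    for i in range(0,len(out),5): print(str(out[i:i+5]).replace(" ",""))
def at(C,th,r,d):
    t=np.radians(th); return C+r*np.array([np.cos(t),np.sin(t)])+d*np.array([-np.sin(t),np.cos(t)])
E
python3 - <<'E'
from h import *
a=at(A,-92,.043,.048); print(a)
rows([(.272,.618,.25,-24),(*a,.25,-92)])
E
```

```text
[0.49097008 0.25935102]
[[-1,-0.0,-0.01,-0.96,0.01,-0.0,0.04],[-1,0.99,0.68,0.0,0.0,-0.0,0.81],[-1,1.04,0.6,0.0,0.0,-0.0,0.81],[-1,1.09,0.51,0.0,0.0,-0.0,0.81],[-1,1.13,0.41,0.0,0.0,-0.0,0.81]]
[[-1,1.16,0.31,0.0,0.0,-0.0,0.81],[-1,1.18,0.21,0.0,0.0,-0.0,0.81],[-1,1.2,0.11,0.0,0.0,-0.0,0.81],[-1,1.2,0.01,0.0,0.0,-0.0,0.81],[-1,1.2,-0.09,-0.0,0.0,-0.0,0.81]]
[[-1,1.19,-0.19,-0.0,0.0,-0.0,0.81],[-1,1.17,-0.29,-0.0,0.0,-0.0,0.81],[-1,1.14,-0.39,-0.0,0.0,-0.0,0.81],[-1,1.1,-0.48,-0.0,0.0,-0.0,0.81],[-1,1.05,-0.57,-0.0,0.0,-0.0,0.81]]
```

```bash
python3 -m handwheel '[[-1,0,0,-0.96,0,0,0],[-1,1,0.68,0,0,0,0.8],[-1,1,0.6,0,0,0,0.8],[-1,1,0.5,0,0,0,0.8],[-1,1,0.4,0,0,0,0.8]]'
python3 -m handwheel '[[-1,1,0.3,0,0,0,0.8],[-1,1,0.2,0,0,0,0.8],[-1,1,0.1,0,0,0,0.8],[-1,1,0,0,0,0,0.8],[-1,1,-0.1,0,0,0,0.8]]'
python3 -m handwheel '[[-1,1,-0.2,0,0,0,0.8],[-1,1,-0.3,0,0,0,0.8],[-1,1,-0.4,0,0,0,0.8],[-1,1,-0.5,0,0,0,0.8],[-1,0,0,0,0,0,0]]'
python3 - <<'E'
from h import *
o=get_obs();print(o["joint_pos"],o["tool_pos"],o["orientation"],o["opening"])
a=at(A,-92,.043,.048)
rows([(*a,.25,-92),(*a,.191,-92)])
E
```

```text
clock: 0.82
tool_pos: [0.3307, 0.5186, 0.4285]
orientation: [180.0, -0.0, -43.1]
force: [-0.2, -0.0, 0.2]
opening: 0.0434
gripper_force: 0.0
clock: 1.45
tool_pos: [0.3975, 0.4109, 0.4286]
orientation: [180.0, -0.0, -67.1]
force: [0.4, -0.1, -0.5]
opening: 0.0009
gripper_force: 0.0
clock: 2.08
tool_pos: [0.4588, 0.3231, 0.4286]
orientation: [180.0, -0.0, -86.3]
force: [0.2, 0.0, 0.8]
opening: 0.0001
gripper_force: 0.0
[ 5.51411780e+01  8.98840899e+00 -1.17894910e+01 -1.33988271e-03
 -6.92360601e+01 -5.14588162e+01] [0.45881293 0.32313392 0.42860673] [ 1.79990322e+02 -1.01385302e-02 -8.63181126e+01] 9.613657378660322e-05
[[-1,0.88,-0.37,0.01,0.0,-0.0,0.32],[-1,0.86,-0.4,0.01,0.0,-0.0,0.32],[-1,0.85,-0.43,0.01,0.0,-0.0,0.32],[-1,-0.0,-0.0,0.79,0.0,0.0,0.0],[-1,0.0,-0.0,0.79,0.0,0.0,0.0]]
[[-1,0.0,-0.0,0.79,0.0,0.0,0.0]]
```

```bash
python3 -m handwheel '[[-1,0.88,-0.37,0,0,0,0.32],[-1,0.86,-0.4,0,0,0,0.32],[-1,0.85,-0.43,0,0,0,0.32],[-1,0,0,0.8,0,0,0],[-1,0,0,0,0,0,0]]'
python3 - <<'E'
from h import *
import cv2
im=[]
for n in("scene","top"):
    s=snapshot(n); c=s["color"][...,::-1]
    im.append(cv2.resize(c[110:260,250:400] if n=="scene" else c[120:270,270:420],(400,400),interpolation=2))
cv2.imwrite("pics/a1.png",np.hstack(im)); print(get_obs()["tool_pos"])
E
```

```text
clock: 2.7
tool_pos: [0.4898, 0.2606, 0.4074]
orientation: [179.9, -0.1, -91.9]
force: [0.1, -0.4, 0.1]
opening: 0.0004
gripper_force: 0.0
[0.49024526 0.26121758 0.40902157]
```

View pics/a1.png

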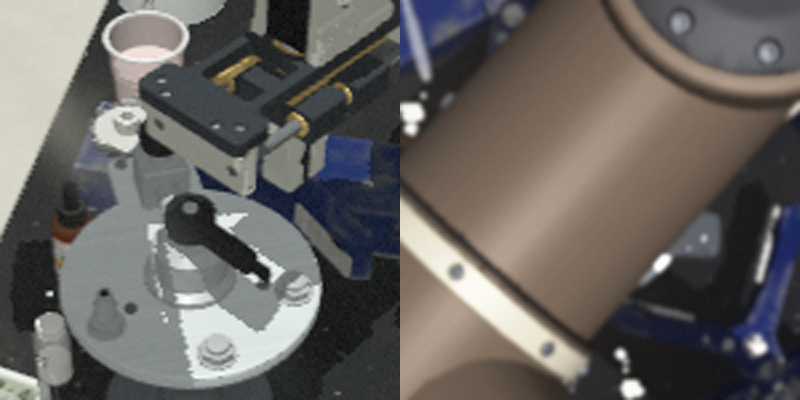

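```bash
python3 - <<'E'
from h import *
S=snapshot("scene")
f=lambda X:((proj(S,np.array(X))-[250,110])*400/150).round(0)
for dx in(-.021,.021):
  for dy in(-.01,.01):
    print(dx,dy,[f((.490+dx,.261+dy,z)) for z in(.231,.297)])
E
```

```text
-0.021 -0.01 [array([279., 198.]), array([284., 115.])]
-0.021 0.01 [array([254., 183.]), array([258., 100.])]
0.021 -0.01 [array([321., 164.]), array([329.,  82.])]
0.021 0.01 [array([297., 150.]), array([303.,  68.])]
```

```bash
python3 -m handwheel '[[-1,0,0,0.8,0,0,0],[-1,0,0,0.76,0,0,0],[-1,0,0,0,0,0,0]]'
python3 - <<'E'
from h import *
o=get_obs();print(o["tool_pos"],o["orientation"],o["force"])
w=[(*at(A,-92,.043,.029),.191,-92)]
for th in range(-98,-177,-6): w.append((*at(A,th,.043,.028),.191,th))
rows(w)
E
```

```text
clock: 3.22
tool_pos: [0.49, 0.2609, 0.3691]
orientation: [179.9, -0.1, -91.9]
force: [0.1, 0.6, 1.0]
opening: 0.0004
gripper_force: 0.0
[0.49000307 0.26091607 0.36911906] [ 1.79928974e+02 -7.31608962e-02 -9.18859069e+01] [0.12402953 0.62962666 1.02827722]
[[-1,0.06,0.72,0.01,0.01,-0.01,0.02],[-1,0.11,0.23,0.0,0.0,-0.0,1.0],[-1,0.11,0.19,0.0,0.0,-0.0,1.0],[-1,0.11,0.19,0.0,0.0,-0.0,1.0],[-1,0.11,0.19,0.0,0.0,-0.0,1.0]]
[[-1,0.11,0.19,0.0,-0.0,-0.0,1.0],[-1,0.11,0.19,0.0,0.0,-0.0,1.0],[-1,0.11,0.19,0.0,0.0,-0.0,1.0],[-1,0.11,0.19,0.0,0.0,-0.0,1.0],[-1,0.11,0.19,0.0,0.0,-0.0,1.0]]
[[-1,0.11,0.19,0.0,0.0,-0.0,1.0],[-1,0.11,0.19,0.0,-0.0,-0.0,1.0],[-1,0.11,0.19,0.0,0.0,-0.0,1.0],[-1,0.11,0.19,0.0,-0.0,-0.0,1.0],[-1,0.11,0.19,0.0,0.0,-0.0,1.0]]
```

```bash
python3 -m handwheel '[[-1,0.06,0.4,0,0,0,0],[-1,0,0.32,0,0,0,0],[-1,0.11,0.19,0,0,0,1],[-1,0.11,0.19,0,0,0,1],[-1,0.11,0.19,0,0,0,1]]'
python3 -m handwheel '[[-1,0.11,0.19,0,0,0,1],[-1,0.11,0.19,0,0,0,1],[-1,0.11,0.19,0,0,0,1],[-1,0.11,0.19,0,0,0,1],[-1,0.11,0.19,0,0,0,1]]'
python3 -m handwheel '[[-1,0.11,0.19,0,0,0,1],[-1,0.11,0.19,0,0,0,1],[-1,0.11,0.19,0,0,0,1],[-1,0.05,0.09,0,0,0,0.5],[-1,0,0,0,0,0,0]]'
python3 - <<'E'
from h import *
import cv2
s=snapshot("scene"); c=s["color"][...,::-1]
cv2.imwrite("pics/a2.png",cv2.resize(c[130:250,260:420],(800,600),interpolation=2)); o=get_obs();print(o["tool_pos"],o["orientation"],o["joint_pos"])
f=lambda X:((proj(s,np.array(X))-[260,130])*5).round(0)
print("hub",f((*A,.202)),"barb",f((*at(A,171.6,.07,0),.185)))
for th in(-166,-172,-178,-184,-188.4): print(th,f((*at(A,th,.07,0),.194)))
E
```

```text
clock: 3.85
tool_pos: [0.4567, 0.2536, 0.3707]
orientation: [-179.9, 0.1, -110.1]
force: [1.3, -0.4, -0.8]
opening: 0.0006
gripper_force: 0.8
clock: 4.47
tool_pos: [0.4294, 0.2542, 0.3705]
orientation: [-180.0, 0.1, -140.1]
force: [1.5, -1.1, 0.1]
opening: 0.0004
gripper_force: 0.9
clock: 5.1
tool_pos: [0.4126, 0.2631, 0.3703]
orientation: [180.0, 0.0, -160.9]
force: [-0.0, -1.3, 1.0]
opening: -0.0
gripper_force: 0.5
[0.41283298 0.26313417 0.37026002] [ 1.79977089e+02  4.35748107e-02 -1.60829084e+02] [ 5.55814227e+01  4.46151661e+00 -2.50545877e+01  8.53780902e-03
 -6.04352284e+01 -1.26414707e+02]
hub [302. 297.] barb [139. 425.]
-166 [200. 445.]
-172 [181. 436.]
-178 [164. 426.]
-184 [148. 415.]
-188.4 [138. 406.]
```

View pics/a2.png

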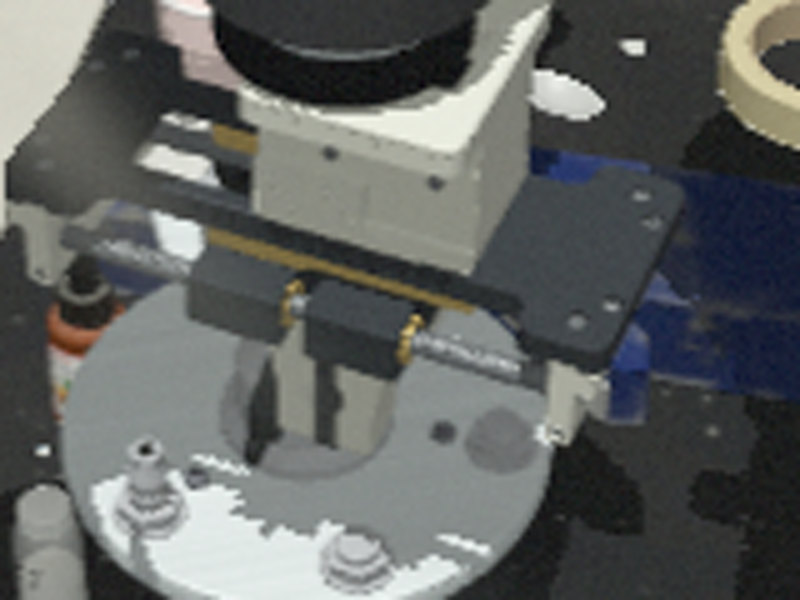

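```bash
python3 - <<'E'
from h import *
w=[]
for i in range(1,7): w.append((*at(A,-161-4*i,.043,.028-.006*i/6),.191,-161-4*i))
rows(w)
E
```

```text
[[-1,0.06,0.18,0.05,0.0,0.01,0.7],[-1,0.07,0.16,0.0,0.0,-0.0,0.67],[-1,0.07,0.16,0.0,0.0,-0.0,0.67],[-1,0.06,0.16,0.0,0.0,-0.0,0.67],[-1,0.06,0.16,0.0,0.0,-0.0,0.67]]
[[-1,0.06,0.16,0.0,-0.0,-0.0,0.67]]
```

```bash
python3 -m handwheel '[[-1,0.06,0.18,0.05,0,0,0.67],[-1,0.07,0.16,0,0,0,0.67],[-1,0.07,0.16,0,0,0,0.67],[-1,0.06,0.16,0,0,0,0.67],[-1,0.06,0.16,0,0,0,0.67]]'
python3 -m handwheel '[[-1,0.06,0.16,0,0,0,0.67],[-1,0,0,0,0,0,0]]'
python3 - <<'E'
from h import *
import cv2
s=snapshot("scene"); c=s["color"][...,::-1]
cv2.imwrite("pics/a3.png",cv2.resize(c[130:250,260:420],(800,600),interpolation=2)); o=get_obs();print(o["tool_pos"],o["orientation"],o["joint_pos"])
E
```

```text
clock: 5.78
tool_pos: [0.4011, 0.2815, 0.3685]
orientation: [-180.0, -0.0, 178.9]
force: [-1.0, -1.3, -0.0]
opening: 0.0006
gripper_force: 0.9
clock: 6.02
tool_pos: [0.3998, 0.2858, 0.3686]
orientation: [180.0, 0.0, 175.1]
force: [-0.3, -1.1, 1.3]
opening: 0.0004
gripper_force: 0.3
[0.39992755 0.2858141  0.3685674 ] [1.79975502e+02 1.14302765e-02 1.75100066e+02] [ 5.85177952e+01  4.75583458e+00 -2.49617007e+01 -8.53010561e-04
 -6.02554411e+01 -1.53417303e+02]
```

View pics/a3.png

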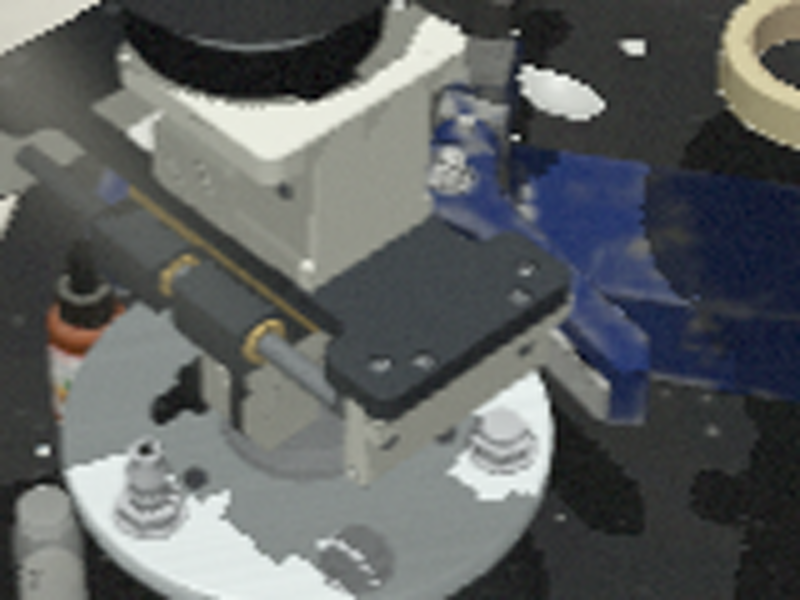

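```bash
python3 -m handwheel '[[-1,0,-0.8,0,0,0,0],[-1,0,-0.2,-0.8,0,0,0],[-1,0,0,-1,0,0,0],[-1,0,0,-1,0,0,0],[-1,0,0,0,0,0,0]]'
python3 - <<'E'
from h import *
rows([(.31,.56,.255,-34)])
E
```

```text
clock: 6.7
tool_pos: [0.398, 0.2603, 0.4405]
orientation: [179.8, 0.1, 175.0]
force: [0.5, -0.2, 0.4]
opening: 0.0003
gripper_force: 0.0
[[-1,0.18,0.45,0.01,-0.0,0.0,-0.97],[-1,0.13,0.46,0.01,-0.0,0.0,-0.97],[-1,0.08,0.47,0.01,-0.0,0.0,-0.97],[-1,0.03,0.48,0.01,-0.0,0.0,-0.97],[-1,-0.02,0.48,0.01,-0.0,0.0,-0.97]]
[[-1,-0.06,0.48,0.01,-0.0,0.0,-0.97],[-1,-0.11,0.47,0.01,-0.0,0.0,-0.97],[-1,-0.16,0.45,0.01,-0.0,0.0,-0.97],[-1,-0.2,0.44,0.01,-0.0,0.0,-0.97],[-1,-0.25,0.41,0.01,-0.0,0.0,-0.97]]
[[-1,-0.29,0.39,0.01,-0.0,0.0,-0.97],[-1,-0.32,0.35,0.01,-0.0,0.0,-0.97],[-1,-0.36,0.32,0.01,-0.0,0.0,-0.97],[-1,-0.39,0.28,0.01,-0.0,0.0,-0.97],[-1,-0.42,0.24,0.01,-0.0,0.0,-0.97]]
[[-1,-0.44,0.2,0.01,-0.0,0.0,-0.97],[-1,-0.46,0.15,0.01,-0.0,0.0,-0.97],[-1,-0.47,0.11,0.01,-0.0,0.0,-0.97],[-1,-0.48,0.06,0.01,-0.0,0.0,-0.97],[-1,-0.48,0.01,0.01,-0.0,0.0,-0.97]]
[[-1,-0.48,-0.04,0.01,-0.0,0.0,-0.97],[-1,-0.47,-0.09,0.01,-0.0,0.0,-0.97],[-1,-0.46,-0.14,0.01,-0.0,0.0,-0.97],[-1,-0.44,-0.18,0.01,-0.0,0.0,-0.97],[-1,-0.42,-0.23,0.01,-0.0,0.0,-0.97]]
[[-1,-0.4,-0.27,0.01,-0.0,0.0,-0.97]]
```

```bash
python3 -m handwheel '[[-1,0.18,0.45,0,0,0,-0.97],[-1,0.13,0.46,0,0,0,-0.97],[-1,0.08,0.47,0,0,0,-0.97],[-1,0.03,0.48,0,0,0,-0.97],[-1,-0.02,0.48,0,0,0,-0.97]]' >/dev/null
python3 -m handwheel '[[-1,-0.06,0.48,0,0,0,-0.97],[-1,-0.11,0.47,0,0,0,-0.97],[-1,-0.16,0.45,0,0,0,-0.97],[-1,-0.2,0.44,0,0,0,-0.97],[-1,-0.25,0.41,0,0,0,-0.97]]'
python3 -m handwheel '[[-1,-0.29,0.39,0,0,0,-0.97],[-1,-0.32,0.35,0,0,0,-0.97],[-1,-0.36,0.32,0,0,0,-0.97],[-1,-0.39,0.28,0,0,0,-0.97],[-1,-0.42,0.24,0,0,0,-0.97]]' >/dev/null
python3 -m handwheel '[[-1,-0.44,0.2,0,0,0,-0.97],[-1,-0.46,0.15,0,0,0,-0.97],[-1,-0.47,0.11,0,0,0,-0.97],[-1,-0.48,0.06,0,0,0,-0.97],[-1,-0.48,0,0,0,0,-0.97]]'
python3 - <<'E'
from h import *
import cv2
s=snapshot("top"); c=s["color"][...,::-1]
cv2.imwrite("pics/a4.png",cv2.resize(c[130:250,260:420],(800,600),interpolation=2)); o=get_obs();print(o["tool_pos"],o["orientation"],o["joint_pos"])
E
```

```text
clock: 7.95
tool_pos: [0.3637, 0.3758, 0.4377]
orientation: [180.0, -0.0, -126.6]
force: [-0.8, -0.3, 0.1]
opening: 0.0003
gripper_force: 0.0
clock: 9.2
tool_pos: [0.3298, 0.4914, 0.4376]
orientation: [180.0, -0.0, -68.4]
force: [0.5, -0.4, 0.3]
opening: 0.0004
gripper_force: 0.0
[0.32959259 0.49250751 0.4374394 ] [ 1.79970288e+02 -2.14534712e-02 -6.81191264e+01] [ 7.50888861e+01  1.17340016e+01 -7.19772336e+00 -1.15687093e-02
 -7.11032506e+01 -5.32042681e+01]
```

View pics/a4.png

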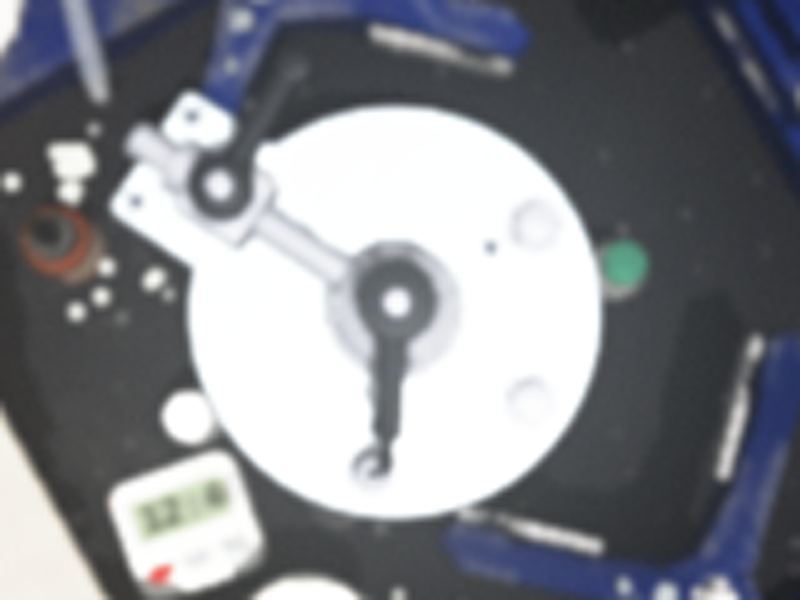

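```bash
python3 - <<'E'
from h import *
rows([(.399,.262,.255,-5),(.399,.262,.191,-5),(.400,.2882,.191,-5)])
E
```

```text
[[-1,0.87,0.08,0.02,0.0,-0.0,-0.96],[-1,0.86,0.16,0.02,0.0,-0.0,-0.96],[-1,0.84,0.25,0.02,0.0,-0.0,-0.96],[-1,0.81,0.33,0.02,0.0,-0.0,-0.96],[-1,0.77,0.41,0.02,0.0,-0.0,-0.96]]
[[-1,0.73,0.49,0.02,0.0,-0.0,-0.96],[-1,0.67,0.56,0.02,0.0,-0.0,-0.96],[-1,0.62,0.62,0.02,0.0,-0.0,-0.96],[-1,0.55,0.68,0.02,0.0,-0.0,-0.96],[-1,0.48,0.73,0.02,0.0,-0.0,-0.96]]
[[-1,0.4,0.78,0.02,0.0,-0.0,-0.96],[-1,0.0,-0.0,0.85,0.0,0.0,0.0],[-1,0.0,-0.0,0.85,0.0,0.0,0.0],[-1,0.0,-0.0,0.85,0.0,0.0,0.0],[-1,-0.03,-0.52,-0.0,0.0,0.0,0.0]]
[[-1,-0.03,-0.52,-0.0,0.0,0.0,0.0]]
```

```bash
python3 -m handwheel '[[-1,0.87,0.08,0,0,0,-0.96],[-1,0.86,0.16,0,0,0,-0.96],[-1,0.84,0.25,0,0,0,-0.96],[-1,0.81,0.33,0,0,0,-0.96],[-1,0.77,0.41,0,0,0,-0.96]]' >/dev/null
python3 -m handwheel '[[-1,0.73,0.49,0,0,0,-0.96],[-1,0.67,0.56,0,0,0,-0.96],[-1,0.62,0.62,0,0,0,-0.96],[-1,0.55,0.68,0,0,0,-0.96],[-1,0.48,0.73,0,0,0,-0.96]]'
python3 -m handwheel '[[-1,0.4,0.78,0,0,0,-0.96],[-1,0,0,0,0,0,0],[-1,0,0,0,0,0,0]]'
python3 - <<'E'
from h import *
rows([(.399,.262,.255,-5),(.399,.262,.191,-5),(.400,.2882,.191,-5)])
E
```

```text
clock: 10.5
tool_pos: [0.3914, 0.2803, 0.4379]
orientation: [180.0, 0.0, -10.9]
force: [-0.3, 0.1, 0.1]
opening: 0.0001
gripper_force: 0.0
clock: 10.88
tool_pos: [0.3974, 0.2606, 0.4383]
orientation: [-180.0, 0.0, -5.4]
force: [0.6, 0.6, 0.3]
opening: 0.0007
gripper_force: 0.0
[[-1,0.06,-0.06,0.21,-0.0,0.0,-0.07],[-1,0.0,-0.0,0.85,0.0,0.0,0.0],[-1,0.0,-0.0,0.85,0.0,0.0,0.0],[-1,0.0,-0.0,0.85,0.0,0.0,0.0],[-1,-0.03,-0.52,-0.0,0.0,0.0,0.0]]
[[-1,-0.03,-0.52,-0.0,0.0,0.0,0.0]]
```

```bash
python3 -m handwheel '[[-1,0.06,0,0.92,0,0,0],[-1,0,0,0.92,0,0,0],[-1,0,0,0.92,0,0,0],[-1,0,-0.6,0,0,0,0],[-1,0,-0.25,0,0,0,0]]'
python3 -m handwheel '[[-1,0,-0.2,0,0,0,0],[-1,0,0,0,0,0,0]]'
python3 -c "from plant import *;o=get_obs();print(o['tool_pos'],o['force'])"
```

```text
clock: 11.5
tool_pos: [0.4013, 0.2835, 0.3701]
orientation: [-180.0, -0.0, -5.3]
force: [0.3, 0.3, 0.2]
opening: 0.0002
gripper_force: 0.0
clock: 11.75
tool_pos: [0.4014, 0.2873, 0.3699]
orientation: [-180.0, -0.0, -5.3]
force: [0.2, -0.1, 0.1]
opening: 0.0002
gripper_force: 0.0
[0.40143969 0.28733926 0.36989087] [ 0.21255979 -0.07799826  0.13551189]
```

```bash
python3 -m handwheel '[[-1,0,-0.06,0,0,0,0],[-1,0,-0.06,0,0,0,0]]'; python3 - <<'E'
from h import *
import cv2
s=snapshot("scene"); c=s["color"][...,::-1]
cv2.imwrite("pics/a5.png",np.hstack([cv2.resize(x[170:240,270:350],(400,350),interpolation=2) for x in (cv2.imread("pics/a3.png")[0:1].repeat(400,0).repeat(1,1) if 0 else c,)])); o=get_obs();print(o["tool_pos"],o["force"],o["gripper_force"])
E
```

```text
clock: 12.0
tool_pos: [0.4016, 0.2893, 0.3696]
orientation: [180.0, 0.0, -5.3]
force: [-1.7, -3.5, 1.2]
opening: 0.0003
gripper_force: 1.4
[0.40159129 0.28950857 0.36951791] [-1.03228227 -2.67111696  2.49549334] 1.2295014246774372
```

View pics/a5.png

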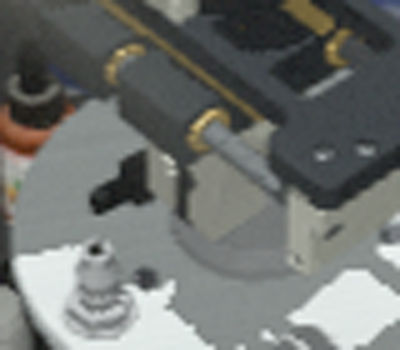

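```bash
python3 -m handwheel '[[-1,0,0.8,0,0,0,0],[-1,0,0.3,-0.8,0,0,0],[-1,0,0,-1,0,0,0],[-1,0,0,-1,0,0,0],[-1,0,0,0,0,0,0]]'
python3 - <<'E'
from h import *
a=at(B,-33.7,.045,-.045);print(a)
rows([(*a,.258,-33.7),(*a,.192,-33.7)])
E
```

```text
clock: 12.68
tool_pos: [0.3993, 0.2619, 0.4414]
orientation: [-179.8, -0.1, -5.3]
force: [-0.9, -0.0, -0.5]
opening: 0.0003
gripper_force: 0.0
[0.50376994 0.31259407]
[[-1,0.79,-0.48,0.05,-0.01,-0.0,0.95],[-1,0.74,-0.56,0.05,-0.01,-0.0,0.95],[-1,0.68,-0.63,0.05,-0.01,-0.0,0.95],[-1,0.62,-0.69,0.05,-0.01,-0.0,0.95],[-1,0.55,-0.75,0.04,-0.01,-0.0,0.95]]
[[-1,-0.0,-0.0,0.88,0.0,0.0,0.0],[-1,-0.0,-0.0,0.88,0.0,0.0,0.0],[-1,-0.0,-0.0,0.88,0.0,0.0,0.0]]
```

```bash
python3 -m handwheel '[[-1,0.79,-0.48,0,0,0,0.95],[-1,0.74,-0.56,0,0,0,0.95],[-1,0.68,-0.63,0,0,0,0.95],[-1,0.62,-0.69,0,0,0,0.95],[-1,0.55,-0.75,0,0,0,0.95]]'
python3 -m handwheel '[[-1,0,0,0,0,0,0],[-1,0,0,0.9,0,0,0],[-1,0,0,0.9,0,0,0],[-1,0,0,0.9,0,0,0],[-1,0,0,0,0,0,0]]'
python3 - <<'E'
from h import *
w=[(*at(B,-33.7,.045,-.028),.191,-33.7)]
for i in range(1,15): w.append((*at(B,-33.7+6*i,.045,-.028+.007*i/14),.191,-33.7+6*i))
rows(w)
print(get_obs()["tool_pos"])
E
```

```text
clock: 13.3
tool_pos: [0.5039, 0.3127, 0.4385]
orientation: [180.0, 0.0, -34.0]
force: [-0.6, 0.0, 0.7]
opening: 0.0001
gripper_force: 0.0
clock: 13.92
tool_pos: [0.5024, 0.3121, 0.3701]
orientation: [179.8, 0.1, -33.7]
force: [-0.5, -0.4, 0.0]
opening: 0.0004
gripper_force: 0.0
[[-1,0.03,-0.73,0.04,0.04,0.01,-0.01],[-1,0.11,-0.21,-0.0,0.0,0.0,-1.0],[-1,0.1,-0.21,-0.0,0.0,0.0,-1.0],[-1,0.1,-0.21,-0.0,0.0,0.0,-1.0],[-1,0.1,-0.21,-0.0,0.0,0.0,-1.0]]
[[-1,0.1,-0.21,-0.0,-0.0,0.0,-1.0],[-1,0.09,-0.21,-0.0,0.0,0.0,-1.0],[-1,0.09,-0.21,-0.0,-0.0,0.0,-1.0],[-1,0.09,-0.21,-0.0,-0.0,0.0,-1.0],[-1,0.09,-0.21,-0.0,0.0,0.0,-1.0]]
[[-1,0.09,-0.21,-0.0,0.0,0.0,-1.0],[-1,0.08,-0.21,-0.0,0.0,0.0,-1.0],[-1,0.08,-0.21,-0.0,-0.0,0.0,-1.0],[-1,0.08,-0.21,-0.0,0.0,0.0,-1.0],[-1,0.08,-0.21,-0.0,0.0,0.0,-1.0]]
[0.50242023 0.31205868 0.37007066]
```

```bash
python3 -m handwheel '[[-1,0.03,-0.45,0.04,0,0,0],[-1,0,-0.28,0,0,0,0],[-1,0.11,-0.21,0,0,0,-1],[-1,0.1,-0.21,0,0,0,-1],[-1,0.1,-0.21,0,0,0,-1]]'
python3 -m handwheel '[[-1,0.1,-0.21,0,0,0,-1],[-1,0.1,-0.21,0,0,0,-1],[-1,0.09,-0.21,0,0,0,-1],[-1,0.09,-0.21,0,0,0,-1],[-1,0.09,-0.21,0,0,0,-1]]'
python3 -m handwheel '[[-1,0.09,-0.21,0,0,0,-1],[-1,0.09,-0.21,0,0,0,-1],[-1,0.08,-0.21,0,0,0,-1],[-1,0.04,-0.1,0,0,0,-0.5],[-1,0,0,0,0,0,0]]'
python3 - <<'E'
from h import *
o=get_obs(); print(o["tool_pos"],o["force"],o["gripper_force"],o["orientation"])
E
```

```text
clock: 14.55
tool_pos: [0.5286, 0.3384, 0.3715]
orientation: [-180.0, -0.0, -15.6]
force: [-1.9, -1.7, 1.0]
opening: 0.0002
gripper_force: 0.8
clock: 15.18
tool_pos: [0.5421, 0.3635, 0.3716]
orientation: [180.0, -0.0, 14.4]
force: [0.4, -1.8, 0.6]
opening: 0.0004
gripper_force: 0.8
clock: 15.8
tool_pos: [0.5422, 0.3832, 0.3714]
orientation: [-180.0, -0.1, 35.2]
force: [0.3, 0.5, -0.0]
opening: 0.0005
gripper_force: 0.1
[0.54215167 0.38322883 0.37142074] [ 0.26400118  0.50672853 -0.02890045] 0.08494605543091893 [-1.79997796e+02 -5.57194574e-02  3.52079337e+01]
```

```bash
python3 - <<'E'
from h import *
rows([(*at(B,35+5*i,.045,-.0225+.0002*i),.192,35+5*i) for i in range(1,5)])
E
```

```text
[[-1,0.02,-0.17,0.06,0.0,-0.01,-0.8],[-1,0.07,-0.17,-0.0,0.0,0.0,-0.83],[-1,0.07,-0.17,-0.0,-0.0,0.0,-0.83],[-1,0.07,-0.17,-0.0,-0.0,0.0,-0.83]]
```

```bash
python3 -m handwheel '[[-1,0.04,-0.17,0.04,0,0,-0.8],[-1,0.07,-0.17,0,0,0,-0.83],[-1,0.07,-0.17,0,0,0,-0.83]]'
python3 -m handwheel '[[-1,0.07,-0.17,0,0,0,-0.83]]'
python3 -m handwheel '[[-1,0,-0.06,0,0,0,0]]'
python3 -m handwheel '[[-1,0,-0.06,0,0,0,0]]'
```

```text
clock: 16.18
tool_pos: [0.5374, 0.3956, 0.3705]
orientation: [180.0, -0.1, 50.0]
force: [2.5, -0.7, 0.6]
opening: -0.0001
gripper_force: 0.8
clock: 16.3
tool_pos: [0.5353, 0.3997, 0.3705]
orientation: [180.0, -0.1, 55.0]
force: [1.4, 0.3, -0.7]
opening: 0.0003
gripper_force: 0.8
clock: 16.42
tool_pos: [0.5342, 0.4004, 0.3705]
orientation: [179.9, -0.1, 54.9]
force: [5.9, -2.6, 0.4]
opening: 0.0003
gripper_force: 3.0
clock: 16.55
tool_pos: [0.5336, 0.4007, 0.3707]
orientation: [179.9, -0.1, 54.8]
force: [9.7, -4.7, -0.7]
opening: 0.0005
gripper_force: 5.0
```

```bash
python3 -m handwheel '[[-1,0,0,0,0,0,0],[-1,0,0,0,0,0,0],[-1,0,0.8,0,0,0,0],[-1,0,0.2,-0.8,0,0,0],[-1,0,0,-1,0,0,0]]'
python3 -m handwheel '[[-1,0,0,-1,0,0,0],[-1,0,0,0,0,0,0]]'
python3 - <<'E'
from h import *
rows([(.33,.50,.26,20)])
E
```

```text
clock: 17.18
tool_pos: [0.5536, 0.3859, 0.4145]
orientation: [-180.0, 0.1, 54.8]
force: [-0.4, -0.1, 0.5]
opening: 0.0001
gripper_force: 0.0
clock: 17.42
tool_pos: [0.5537, 0.3865, 0.4423]
orientation: [180.0, -0.2, 54.8]
force: [0.6, 0.3, 0.2]
opening: 0.0008
gripper_force: 0.0
[[-1,-0.14,-0.99,0.02,-0.0,-0.0,0.58],[-1,-0.2,-0.98,0.02,-0.0,-0.0,0.58],[-1,-0.26,-0.97,0.02,-0.0,-0.0,0.58],[-1,-0.32,-0.95,0.02,-0.0,-0.0,0.58],[-1,-0.38,-0.93,0.02,-0.0,-0.0,0.58]]
[[-1,-0.43,-0.9,0.02,-0.0,-0.0,0.58],[-1,-0.49,-0.88,0.02,-0.0,-0.0,0.58],[-1,-0.54,-0.84,0.02,-0.0,-0.0,0.58],[-1,-0.59,-0.81,0.02,-0.0,-0.0,0.58],[-1,-0.64,-0.77,0.02,-0.0,-0.0,0.58]]
```

```bash
python3 -m handwheel '[[-1,-0.14,-0.99,0,0,0,0.58],[-1,-0.2,-0.98,0,0,0,0.58],[-1,-0.26,-0.97,0,0,0,0.58],[-1,-0.32,-0.95,0,0,0,0.58],[-1,-0.38,-0.93,0,0,0,0.58]]'
python3 -m handwheel '[[-1,-0.43,-0.9,0,0,0,0.58],[-1,-0.49,-0.88,0,0,0,0.58],[-1,-0.54,-0.84,0,0,0,0.58],[-1,-0.59,-0.81,0,0,0,0.58],[-1,-0.64,-0.77,0,0,0,0.58]]'
python3 - <<'E'
from h import *
import cv2
s=snapshot("top"); c=s["color"][...,::-1]
cv2.imwrite("pics/a6.png",cv2.resize(c[130:250,260:420],(800,600),interpolation=2))
E
```

```text
clock: 18.05
tool_pos: [0.4406, 0.4435, 0.4389]
orientation: [-180.0, 0.1, 37.3]
force: [-0.2, 0.7, -0.4]
opening: 0.0008
gripper_force: 0.0
clock: 18.68
tool_pos: [0.3289, 0.4999, 0.439]
orientation: [180.0, 0.1, 19.9]
force: [0.5, 0.0, 0.1]
opening: 0.0002
gripper_force: 0.0
```

View pics/a6.png

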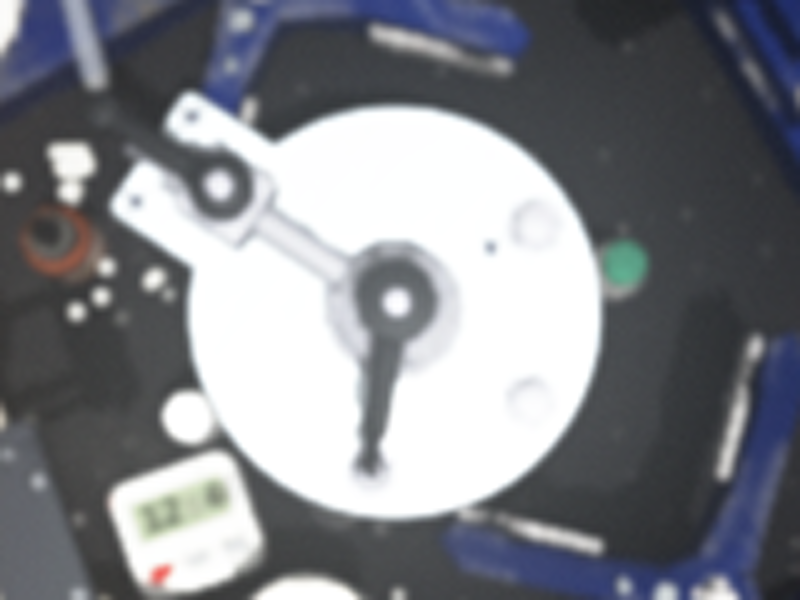

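The nose sits on the barb at crop pixel (370,467). The shut-off lever lies in line with the pipe, from (219,185) to (100,105), and the bystanders have not moved.

```bash
python3 -m handwheel '[[-1,0,0,0,0,0,0],[-1,0,0,0,0,0,0]]' >/dev/null; python3 -c "from plant import *;print(close_job())"
```

```text
the job is handed in; nothing more can be done
None
```

I handed the job in at about 19 s: in the last overhead picture the selector's narrow end stood over the hose barb, the shut-off lever lay along the pipe at its stop, and the vials, dropper and timer were where they started; no verdict came back.

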